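# Start the extraction cabinet and raise its sash to the working mark

## Task

Get the extraction cabinet ready for work: first switch the fan on by pressing the far end of the red rocker right down, so that no vapour escapes, and only then push the counterweighted sash gently up from beneath its lip until its red pointer is level with the green marker. Just press and push with the fingertips: do not pinch the lip or touch the clear window, leave the green marker where it is set, leave everything else in its place, and finish clear of the cabinet.

Things in the scene. Friction and masses are not known exactly. Their poses are not given: they have to be found in the camera images.
- hood: White extraction cabinet, fixed to the desk; its yaw varies. Origin: underside, below the clear chamber; x from its front to its back, y to its left, z up. Plinth x -0.12 to 0.085, y -0.16 to 0.275, top at z 0.060; chamber y -0.16 to 0.16, 0.49 high, its front leaning back by 15 degrees. The plinth's left-hand wing (y 0.16 to 0.275), open above, carries the switch.
- fan_switch (a joint): Red rocker, 42 mm long (cabinet's x), 26 wide, black bezel 56x38x4 mm; pivot along y at (-0.075, 0.225, 0.067) in the cabinet's frame. 0 = off: its far end (away from the robot, white bar) stands up, top 17 mm above the plinth. 0.4 rad = on: far end down, top 10 mm above it. It takes about 4 N at the far end and stays where it is left: press it right down.
- switch_on_end (a point): Point on top of the rocker's far end, in the middle of its white bar, 15 mm beyond the pivot; it moves with the rocker.
- sash (a joint): Travel in m of the sash (aluminium frame 240 mm wide, 190 high, with a clear window) up the slope; 0 = shut (its start), stop at 0.17. Way up in the cabinet's frame: (sin 15 deg, 0, cos 15 deg). Its 0.48 kg are balanced by a brass weight in the tube on the left post: about 2 to 3 N moves it, and it stays where it is left.
- lip_edge (a point): Middle of the dark rounded outer edge (radius 5 mm) of the finger lip, 216 mm long, 6 thick, along the sash's foot; 0.09 above the desk when shut. The lip juts 35 mm out towards the robot, rising outwards by 30 degrees. Nothing is below it but the desk and, 30 mm behind its edge, the plinth's front. A tool tilted 30 to 45 degrees (fingers forward and down) reaches under it.
- pointer (a point): Tip of the red pointer on the sash's right edge; moves with the sash. Axes as the sash: z up along the slope.
- marker (a joint): Height setting of the green marker clip on the right-hand post of the cabinet, in m along the slope; pointer and marker are level when joint sash equals this value. 0.08 to 0.14 at the start; it is stiff and stays where it is.
- mark (a point): Tip of the green marker clip, which the red pointer must come level with. Axes as the sash: z up along the slope.
- jar_tall: Tall clear jar of plum glitter, 39 mm across, 43 high. Origin: centre of its underside. Bystander.
- jar_green: Low clear jar of green glitter, 38 mm across, 18 high. Origin: centre of its underside. Bystander.
- jar_copper: Low clear jar of copper glitter, 39 mm across, 19 high. Origin: centre of its underside. Bystander.
- buffer_pink: Pink buffing block, 34x98x23 mm, lies on the desk in front. Origin: centre of its underside. Bystander.
- tweezers: Gold tweezers, 12x110x9 mm, lie on the desk at the front right. Origin: centre of its underside. Bystander.
- pot_2: Cream lidded pot, 87 mm across, 48 high, inside the cabinet. Origin: centre of its underside. Bystander.
- swatch_2: Row of six lacquered sample tips, 43x117x6 mm, lies inside the cabinet. Origin: centre of its underside. Bystander.

How it is judged:
On the way, in this order (a step that is already met when the one before it is completed fails the run):
1. the fan is switched on while the sash is still shut (value of joint fan_switch above 0.3 rad and value of joint sash below 0.02 m), for 0.2 s.
2. the red pointer is level with the green marker (z of pointer in the frame of mark between -0.007 and 0.007 m), for 0.2 s.
At the end, for the whole second after the job is handed in: The fan switch is on (its far end down, above 0.3 rad) and the sash rests with its red pointer within 7 mm of the green marker's tip along the slope (all of step 2 and value of joint fan_switch above 0.3 rad and velocity of joint sash between -0.005 and 0.005 m/s); the robot touches nothing.
It fails at once if the sash is raised by more than 20 mm while the fan is off (value of joint sash above 0.02 m and value of joint fan_switch below 0.2 rad).
It fails at once if the lip is pinched or forced (more than 18 N) (contact force between the fingers and sash_c5 above 18 N or contact force between the fingers and sash_c6 above 18 N).
It fails at once if the clear window is touched (more than 1 N) (contact force between any of the fingers, the arm and sash_c4 above 1 N).
It fails at once if the green marker is shifted by more than 4 mm (distance of mark from where it was at the start of the episode above 0.004 m).
It fails at once if a bystander is moved or lifted by more than 15 mm (distance of any of jar_tall, jar_green, jar_copper, buffer_pink, tweezers, pot_2, swatch_2 from where it was at the start of the episode above 0.015 m).
It also fails if it takes over 45 s, if anything falls off the work surface, if the arm or the gripper's body presses on something with over 40 N, if the wrist force passes 120 N, or if a joint passes its speed limit or range.

## Robot

A 6-joint arm with a two-finger parallel gripper is mounted at the origin on a cart in front of the work surface, level with it; the furniture and walls round the work are solid. World frame = base frame: x ahead of the robot, y to its left, z up, the work surface at z = 0. Lengths are in m, angles in rad, forces in N, time in s.
With the tool pointing down it reaches from about 0.35 to 0.975 m from the base axis. Payload 4.9 kg.
Tool frame: the origin (TCP) lies midway between the tips of the shut fingers; the grasp point (between the pads) lies 19 mm behind it; z points along the fingers, y is the line along which they close (so a half turn about z gives the same grasp; the last joint's range is limited). The gripper opens to 85 mm and grips with 20 to 120 N. Pads are 22 mm wide; open, the fingers measure 114 mm over their backs; the gripper's body (76 mm by 85 mm) begins 54 mm behind the grasp point. The pads swing forward as they close: fully open they stand 13 mm farther back than shut.
Start: joints at [-1.257, 0.053, 1.613, -0, 1.476, -0.119], TCP at [0.262, -0.567, 0.231] pointing down, gripper open.
Joint ranges: [-3.01, 3.01], [-1.01, 2.22], [0.06, 2.58], [-1.02, 4.17], [0.09, 2.62], [-3.14, 3.14]. Speed limits (rad/s): [2.57, 2.57, 3.14, 3.14, 3.14, 3.14].

## Interface

Orientations are given as a unit quaternion [w, x, y, z].
In Python, from plant import manip gives the robot as it stands.
- The arm moves only by the shell command python3 shift.py 'ROWS'. ROWS is a JSON list of rows, 1 to 5 of them, each of 7 numbers: the opening from 0.0 (shut) to 1.0 (fully open), then dx, dy, dz in m, then a rotation vector rx, ry, rz in rad; each row shifts and turns the commanded pose from where the row before left it, along the tool's axes as they then stand; what a row does not reach is not made up. A row lasts 1/8 s, in which the tool goes at most 0.0625 m and 0.188 rad, less where a joint would pass 70% of its speed; a pose out of reach is approached as far as the arm can. The fingers move at their own pace and stop on an object; the grip force is fixed at half the most. Time passes only in rows, so rows that do not move let the fingers close. It prints the time, the measured TCP pose, the force, the opening and the grip force at its end. Input that does not fit is refused with a message, and nothing moves.
- manip.state(): the state, without advancing time (a new reading comes with each control period).
- manip.grab_frame(name): name is "side" or "top" or "wrist"; returns the picture (400x640x3 uint8, red, green, blue); there is no depth.
- manip.camera_params(name): a dict with "intrinsics" (3x3 intrinsics, pixels), "xyz" and "orientation" of the camera in the world. Camera axes: x right, y down, z forward; pixel columns grow to the right and rows downward; lengths in m; the calibration is good to about 2 mm. A picture is of the moment at which its call begins: read the wrist's pose just before it. camera_params takes no time and is no camera call; for the wrist camera it gives the pose at the moment of the call.
- manip.job_done(): hands the job in; it is judged then, once.
The state is a dict: "time": time; "joint_pos": joint angles; "joint_vel": joint speeds; "joint_efforts": joint torques, N m; "tool_pos": TCP position; "tool_rot": TCP orientation; "contact_force": force on the tool from outside, world axes, zero at the start; "ft_torque": the same for the moment, N m; "gripper_width": opening from 0.0 (shut) to 1.0 (fully open); "grasp_force": force on a finger pad.
Only numpy, scipy, OpenCV 4.12 (cv2) and the standard library are available. Lean on these libraries where they do the work, as an engineer would, in place of code of your own. Each camera call takes 0.05 s, during which the arm holds its last target. There are 200 camera calls.

## Working session

There is one attempt and no reset: what is moved stays moved. The work goes in short steps, Python scripts to look and compute and a shell command to move; the robot and the scene stay as the last step left them, time stands still between calls to the robot, and variables do not carry over. Pictures are saved under pics/ and viewed, at most 10 in all, crops included, and the job is handed in when it is done.

```bash
ls; mkdir -p pics
python3 - <<'E'
from plant import manip
import cv2,json
for n in("side","top"):
    p=manip.camera_params(n);print(n,p)
    cv2.imwrite(f"pics/{n}0.png",cv2.cvtColor(manip.grab_frame(n),cv2.COLOR_RGB2BGR))
s=manip.state();print(s)
E
```

```text
pics
plant.py
shift.py
side {'intrinsics': array([[372.0481686 ,   0.        , 314.09837577],
       [  0.        , 372.0481686 , 199.59944986],
       [  0.        ,   0.        ,   1.        ]]), 'xyz': array([0.35490403, 0.33992228, 0.8067607 ]), 'orientation': array([ 0.06276527, -0.20978881,  0.92662051, -0.30565276])}
top {'intrinsics': array([[394.22095053,   0.        , 313.05182152],
       [  0.        , 394.22095053, 198.60623189],
       [  0.        ,   0.        ,   1.        ]]), 'xyz': array([ 0.25483649, -0.07097146,  0.85064904]), 'orientation': array([ 0.12216016, -0.62633222,  0.75455975, -0.15305044])}
{'time': 0.1, 'joint_pos': array([-1.25699619e+00,  5.32845056e-02,  1.61414990e+00, -2.24868478e-05,
        1.47599629e+00, -1.19030565e-01]), 'joint_vel': array([-0.00096065, -0.00015839, -0.00248759,  0.00070127, -0.00290791,
        0.00010102]), 'joint_efforts': array([ 2.55164068e-04, -3.94906175e+01, -3.71363604e+01, -1.45647259e-04,
        3.89183508e-03, -9.43529756e-06]), 'tool_pos': array([ 0.26195452, -0.56683769,  0.23019394]), 'tool_rot': array([-9.13577986e-04,  9.76672811e-01,  2.14730937e-01, -1.00496158e-04]), 'contact_force': array([-0.53639407,  1.27846364,  0.10129354]), 'ft_torque': array([-0.0061798 ,  0.01963918, -0.00952353]), 'grasp_force': 0.0, 'gripper_width': 1.0001184202698088}
```

View pics/side0.png

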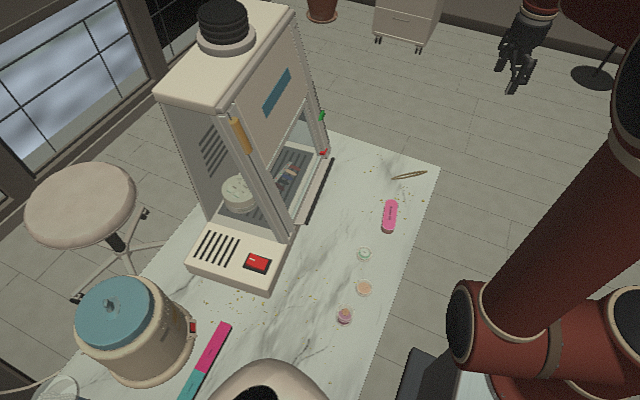

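View pics/top0.png

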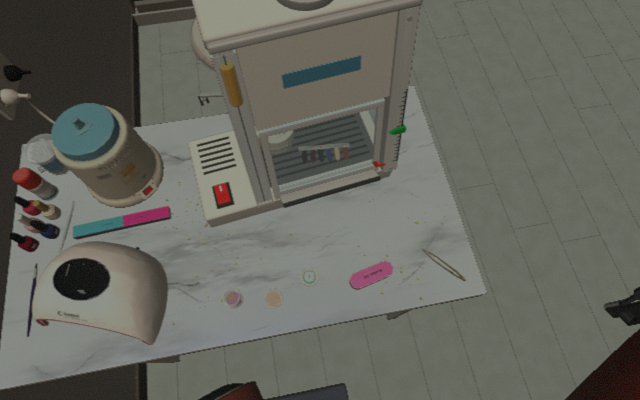

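The side and top views show the rocker at about (257,262) and (223,195), with the lip running from (285,204) to (380,180) in the top view. The red pointer is near (378,165) and the green clip near (398,130). I'll enlarge the top view and part of the side view.

Run:
```python
import cv2
t=cv2.imread("pics/top0.png");s=cv2.imread("pics/side0.png")
cv2.imwrite("pics/topc.png",cv2.resize(t[100:240,190:420],None,fx=3.47,fy=3.47,interpolation=cv2.INTER_CUBIC))
cv2.imwrite("pics/sidec.png",cv2.resize(s[90:305,180:345],None,fx=2.79,fy=2.79,interpolation=cv2.INTER_CUBIC))
```

```text
(no output)
```

View pics/topc.png

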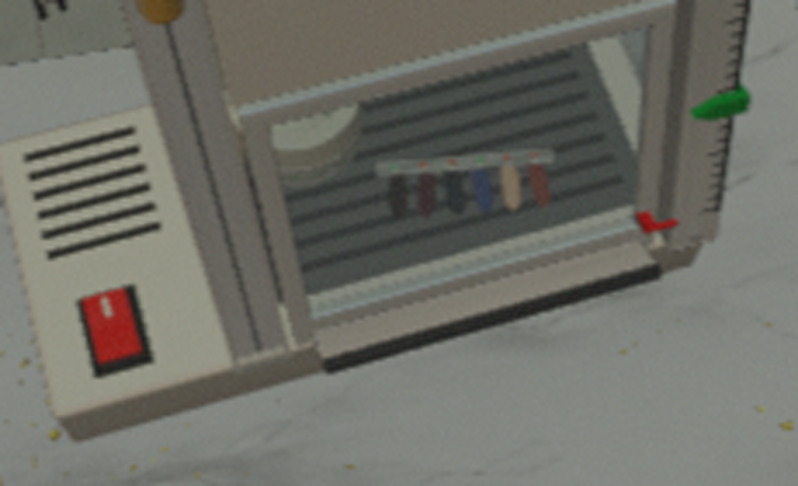

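View pics/sidec.png

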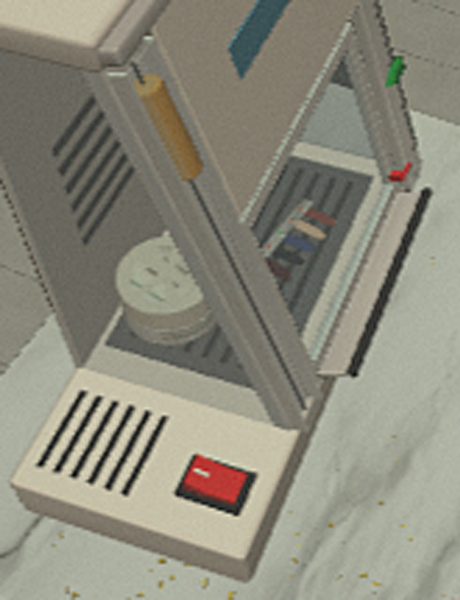

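The enlarged crops give me the bezel corners, lip edge ends, plinth corner, pointer and marker tips. Next I fit the cabinet pose and triangulate the tips.

```bash
cat > h.py <<'E'
import numpy as np
from plant import manip
from scipy.spatial.transform import Rotation as R
from scipy.optimize import least_squares
rot=lambda q:R.from_quat(np.r_[q[1:],q[0]])
C={n:manip.camera_params(n) for n in("side","top")}
def proj(n,P,c=None):
    c=c or C[n];v=rot(c["orientation"]).inv().apply(np.atleast_2d(P)-c["xyz"]);v=v@np.array(c["intrinsics"]).T
    return v[:,:2]/v[:,2:]
up=np.array([np.sin(np.pi/12),0,np.cos(np.pi/12)])
def tri(o): # o: {cam:pixel}
    return least_squares(lambda p:np.concatenate([proj(n,p)[0]-u for n,u in o.items()]),[.7,-.1,.15]).x
E
cat > fit.py <<'E'
from h import *
T=lambda *p:np.array(p)/3.47+[190,100]
S=lambda *p:np.array(p)/2.79+[180,90]
M=[((-.047,.244,.064),T(78,299),S(176,492)),((-.047,.206,.064),T(134,286),S(190,454)),((-.103,.206,.064),T(152,362),S(257,472)),
((-.103,.244,.064),T(96,376),S(240,516)),((-.15,.108,.09),T(325,366),S(354,375)),((-.15,-.108,.09),T(658,270),S(428,190)),((-.12,.275,.06),T(57,415),None)]
def w(q,P): return R.from_euler('z',q[2]).apply(P)+[q[0],q[1],0]
def f(q):
    r=[]
    for P,t,s in M:
        r.append(proj("top",w(q,P))[0]-t)
        if s is not None:r.append(proj("side",w(q,P))[0]-s)
    return np.concatenate(r)
s=least_squares(f,[.75,-.1,0]);q=s.x;print("pose",q,"\n",s.fun.reshape(-1,2).round(1).tolist())
Y=R.from_euler('z',q[2])
for n,a,b in(("mark",T(692,113),S(388,84)),("ptr",T(677,225),S(411,165)),("lipL",T(325,366),S(354,375)),("lipR",T(658,270),S(428,190)),("bar",T(106,308),S(200,470))):
    p=tri({"top":a,"side":b});l=Y.inv().apply(p-[q[0],q[1],0]);print(n,p.round(4),"local",l.round(4),"slope",l@up, (proj("top",p)[0]-a).round(1))
for n,P in(("bar",(-.06,.225,.077)),("lip",(-.15,0,.09))):print(n,w(q,P))
E
python3 fit.py
```

```text
pose [ 0.72120296 -0.16125723  0.12285261] 
 [[-0.9, 0.0], [-1.2, 0.5], [0.0, -1.0], [0.9, -0.6], [0.7, -0.3], [0.1, 0.2], [-0.5, 0.6], [-0.4, -0.5], [0.1, 0.7], [-0.2, -1.0], [1.2, -0.0], [0.1, -0.8], [-1.5, 1.3]]
mark [ 0.6359 -0.3006  0.1867] local [-0.1018 -0.1278  0.1867] slope 0.15400024850180866 [0. 0.]
ptr [ 0.6107 -0.3016  0.0961] local [-0.1269 -0.1258  0.0961] slope 0.060022287661410816 [-0.   0.2]
lipL [ 0.5599 -0.0721  0.0878] local [-0.1492  0.1082  0.0878] slope 0.046223005857958105 [-0.   0.7]
lipR [ 0.585  -0.2838  0.091 ] local [-0.1501 -0.1049  0.091 ] slope 0.04907486877551636 [-0.   0.2]
bar [0.6294 0.0542 0.0779] local [-0.0647  0.2251  0.0779] slope 0.05851460567715337 [ 0.  -0.5]
bar [0.63408282 0.05469434 0.077     ]
lip [ 0.5723335  -0.17963881  0.09      ]
```

```bash
cat >> h.py <<'E'
Q=np.array([.7212,-.1613,.1229]);YW=R.from_euler('z',Q[2])
def tgt(l): return YW.apply(l)+[Q[0],Q[1],0]
def Rt(th): # tool tilted th deg forward, x ahead/up, y to cabinet's right
    t=np.radians(th);x=[np.cos(t),0,np.sin(t)];z=[np.sin(t),0,-np.cos(t)]
    return YW*R.from_matrix(np.c_[x,np.cross(z,x),z])
def need(l,th):
    """tool-axis rotation to tilt th, and translation in the *turned* frame and in present frame"""
    s=manip.state();r=rot(s["tool_rot"]);d=tgt(l)-s["tool_pos"]
    print("t",s["time"],"local",YW.inv().apply(s["tool_pos"]-[Q[0],Q[1],0]).round(4),"F",s["contact_force"].round(1),"w",round(s["gripper_width"],2))
    print("rotvec",(r.inv()*Rt(th)).as_rotvec().round(3),"d now",r.inv().apply(d).round(4),"d turned",Rt(th).inv().apply(d).round(4))
E
python3 -c "
from h import *
need([-.15,.225,.25],30)
need([-.15,.225,.25],0)";python3 shift.py '[[0,0,0,-0.05,0,0,0.155],[0,0,0,-0.03,0,0,0.155]]'
python3 -c "
from h import *
need([-.22,.225,.25],0)"
python3 shift.py '[[0,0.028,-0.055,0,0,0,0],[0,0.028,-0.055,0,0,0,0],[0,0.028,-0.055,0,0,0,0],[0,0.028,-0.055,0,0,0,0],[0,0.028,-0.055,0,0,0,0]]'
python3 shift.py '[[0,0.028,-0.055,0,0,0,0],[0,0.028,-0.055,0,0,0,0],[0,0.028,-0.055,0,0,0,0],[0,0.028,-0.055,0,0,0,0],[0,0.028,-0.055,0,0,0,0]]'
python3 -c "
from h import *
need([-.12,.225,.2],30)"
```

```text
time: 0.98
tool_pos: [0.3675, -0.2752, 0.3108]
tool_rot: [-0.0, 0.998, 0.061, -0.0]
contact_force: [1.2, 0.3, 0.7]
gripper_width: 0.002
grasp_force: 0.0
time: 1.6
tool_pos: [0.4727, 0.0149, 0.311]
tool_rot: [0.0, 0.998, 0.061, 0.0]
contact_force: [1.7, -1.0, -0.4]
gripper_width: -0.008
grasp_force: 0.0
t 1.6 local [-0.225   0.2053  0.311 ] F [ 1.7 -1.  -0.4] w -0.01
rotvec [0.    0.524 0.   ] d now [ 0.105  -0.0197  0.111 ] d turned [ 0.0354 -0.0197  0.1486]
```

```bash
python3 shift.py '[[0,0,-0.01,0,0,0.175,0],[0,0,-0.01,0,0,0.175,0],[0,0,0,0,0,0.174,0],[0,0.018,0,0.05,0,0,0],[0,0.018,0,0.05,0,0,0]]'
python3 -c "
from h import *
need([-.05,.225,.11],30)"
```

```text
time: 2.22
tool_pos: [0.5512, 0.0427, 0.2452]
tool_rot: [-0.015, 0.963, 0.059, 0.262]
contact_force: [1.3, -0.8, 0.7]
gripper_width: -0.001
grasp_force: 0.0
t 2.225 local [-0.1437  0.2233  0.2452] F [ 1.3 -0.8  0.7] w -0.0
rotvec [ 0.002 -0.008  0.001] d now [ 0.0123 -0.002   0.164 ] d turned [ 0.0136 -0.0017  0.1639]
```

```bash
python3 shift.py '[[0,0.005,0,0.05,0,0,0],[0,0,0,0.05,0,0,0],[0,0,0,0.03,0,0,0],[0,0,0,0,0,0,0],[0,0,0,0,0,0,0]]'
python3 - <<'E'
from h import *
import cv2
need([-.05,.225,.095],30);need([-.05,.225,.072],30)
a=manip.grab_frame("side")[150:300,180:340];b=manip.grab_frame("top")[120:270,170:330]
cv2.imwrite("pics/p1.png",cv2.cvtColor(cv2.resize(np.hstack([a,b]),None,fx=2.5,fy=2.5,interpolation=cv2.INTER_CUBIC),cv2.COLOR_RGB2BGR))
E
```

```text
time: 2.85
tool_pos: [0.6198, 0.0511, 0.1336]
tool_rot: [-0.016, 0.964, 0.059, 0.259]
contact_force: [-0.4, -0.6, 1.4]
gripper_width: 0.0
grasp_force: 0.0
t 2.85 local [-0.0746  0.2232  0.1336] F [-0.4 -0.6  1.4] w 0.0
rotvec [ 0.    -0.001  0.   ] d now [ 0.0019 -0.0018  0.0458] d turned [ 0.002  -0.0018  0.0458]
t 2.85 local [-0.0746  0.2232  0.1336] F [-0.4 -0.6  1.4] w 0.0
rotvec [ 0.    -0.001  0.   ] d now [-0.0096 -0.0018  0.0657] d turned [-0.0095 -0.0018  0.0657]
```

View pics/p1.png

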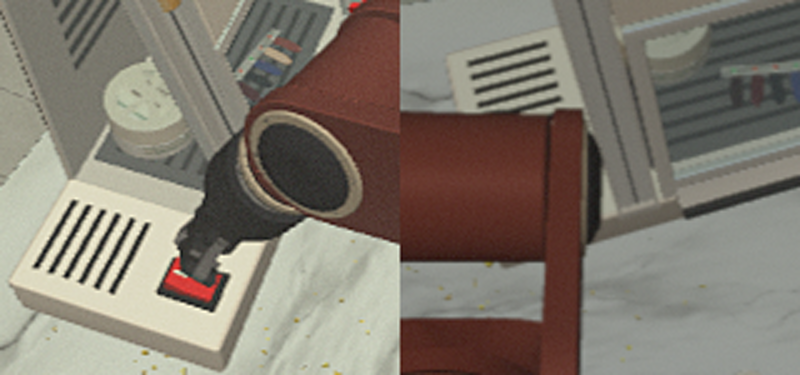

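The side crop shows the fingertips just above the rocker, in line with it and in front of its white bar, with the wrist clear of the post. I'll move to above the bar and press.

```bash
python3 shift.py '[[0,0.002,-0.002,0.024,0,0,0],[0,0,0,0.022,0,0,0],[0,0,0,0,0,0,0],[0,-0.005,0,0.0087,0,0,0],[0,0,0,0,0,0,0]]'
python3 -c "
from h import *
need([-.05,.225,.072],30)"
```

```text
time: 3.58
tool_pos: [0.6434, 0.0561, 0.0837]
tool_rot: [-0.016, 0.964, 0.059, 0.258]
contact_force: [0.4, 0.5, -1.1]
gripper_width: 0.004
grasp_force: 0.0
t 3.575 local [-0.0505  0.2253  0.0837] F [ 0.4  0.5 -1.1] w 0.0
rotvec [-0.  0. -0.] d now [-0.0054  0.0003  0.0104] d turned [-0.0054  0.0003  0.0104]
```

```bash
for i in 1 2 ; do python3 shift.py '[[0,-0.0015,0,0.0026,0,0,0],[0,-0.0015,0,0.0026,0,0,0],[0,0,0,0,0,0,0]]' | egrep 'pos|force'; done
python3 -c "
from h import *
need([-.05,.225,.070],30)"
```

```text
tool_pos: [0.6453, 0.056, 0.0794]
contact_force: [1.1, -0.2, 3.2]
grasp_force: 1.6
tool_pos: [0.6457, 0.056, 0.0744]
contact_force: [-3.3, -0.1, 12.8]
grasp_force: 6.1
t 4.325 local [-0.0483  0.2249  0.0744] F [-3.3 -0.1 12.8] w 0.0
rotvec [ 0.001 -0.004  0.   ] d now [-0.0037 -0.0001  0.0029] d turned [-0.0037 -0.0001  0.003 ]
```

```bash
python3 shift.py '[[0,-0.001,0,0.0017,0,0,0],[0,0,0,0,0,0,0]]' | egrep 'pos|force'; python3 shift.py '[[0,-0.001,0,0.0017,0,0,0],[0,0,0,0,0,0,0]]' | egrep 'pos|force'
```

```text
tool_pos: [0.646, 0.056, 0.074]
contact_force: [-13.4, -0.7, 23.3]
grasp_force: 11.3
tool_pos: [0.6474, 0.056, 0.0738]
contact_force: [-13.8, 0.0, 26.7]
grasp_force: 12.6
```

```bash
python3 shift.py '[[0,0.004,0,-0.01,0,0,0],[0,0,0,-0.05,0,0,0],[0,0,0,-0.055,0,0,0],[0,0,0,-0.055,0,0,0],[0,0,0.03,-0.03,0,0.1,0]]'
python3 - <<'E'
from h import *
import cv2
need([-.23,.0,.15],45)
a=manip.grab_frame("side")[220:290,220:290]
cv2.imwrite("pics/p2.png",cv2.cvtColor(cv2.resize(a,None,fx=5,fy=5,interpolation=cv2.INTER_CUBIC),cv2.COLOR_RGB2BGR))
E
```

```text
time: 5.45
tool_pos: [0.5516, 0.0155, 0.2458]
tool_rot: [-0.019, 0.949, 0.06, 0.308]
contact_force: [0.6, 0.1, 0.1]
gripper_width: 0.002
grasp_force: 0.0
t 5.45 local [-0.1466  0.1963  0.2458] F [0.6 0.1 0.1] w 0.0
rotvec [-0.002  0.157  0.004] d now [-0.1245  0.1958  0.0282] d turned [-0.1267  0.1963  0.0088]
```

View pics/p2.png

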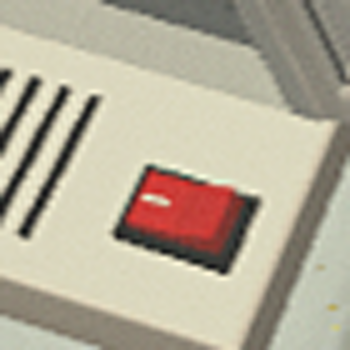

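The rocker is now down at its white-bar end, (155,200) in the crop, and its near end stands up with the side face showing at (240,225), so the fan is on. Next I go to a staging pose in front of and below the lip.

```bash
python3 shift.py '[[0,-0.031,0.045,0.005,0,0.04,0],[0,-0.031,0.049,0.005,0,0.04,0],[0,-0.031,0.05,0.005,0,0.04,0],[0,-0.031,0.051,0.005,0,0.037,0],[0,0,0,0,0,0,0]]'
python3 - <<'E'
from h import *
need([-.23,0,.112],45)
need([-.17,0,.05],45)
c=C["top"]
for n,u in(("green",(309,276)),("copper",(273,298)),("tall",(233,298)),("buf",(371,275))):
    v=rot(c["orientation"]).apply(np.linalg.inv(c["intrinsics"])@[*u,1]);p=c["xyz"]-v*c["xyz"][2]/v[2]
    print(n,YW.inv().apply(p-[Q[0],Q[1],0]).round(3))
E
```

```text
time: 6.12
tool_pos: [0.4892, -0.1913, 0.1437]
tool_rot: [-0.025, 0.925, 0.052, 0.377]
contact_force: [0.4, 0.2, 0.0]
gripper_width: -0.005
grasp_force: 0.0
t 6.125 local [-0.2339 -0.0013  0.1437] F [0.4 0.2 0. ] w -0.01
rotvec [-0.     0.011 -0.011] d now [-0.0193 -0.0011  0.0254] d turned [-0.0196 -0.0013  0.0252]
t 6.125 local [-0.2339 -0.0013  0.1437] F [0.4 0.2 0. ] w -0.01
rotvec [-0.     0.011 -0.011] d now [-0.0198 -0.0011  0.1117] d turned [-0.021  -0.0013  0.1114]
green [-0.287  0.097  0.   ]
copper [-0.308  0.183  0.   ]
tall [-0.282  0.264  0.   ]
buf [-0.325 -0.032  0.   ]
```

```bash
python3 shift.py '[[0,-0.02,-0.001,0.02,0,0.01,-0.011],[0,0,0,0.04,0,0,0],[0,0,0,0.04,0,0,0],[0,0,0,0.012,0,0,0],[0,0,0,0,0,0,0]]'
python3 - <<'E'
from h import *
need([-.1507,0,.0681],45)
import cv2
a=manip.grab_frame("side")[100:250,230:390];b=manip.grab_frame("top")[120:270,250:410]
cv2.imwrite("pics/p3.png",cv2.cvtColor(cv2.resize(np.hstack([a,b]),None,fx=2.5,fy=2.5,interpolation=cv2.INTER_CUBIC),cv2.COLOR_RGB2BGR))
E
```

```text
time: 6.75
tool_pos: [0.5571, -0.1775, 0.0543]
tool_rot: [-0.024, 0.921, 0.063, 0.383]
contact_force: [0.0, 0.1, 0.8]
gripper_width: 0.001
grasp_force: 0.0
t 6.75 local [-0.1648  0.0041  0.0543] F [0.  0.1 0.8] w 0.0
rotvec [-0.005 -0.003  0.011] d now [0.0197 0.0043 0.0003] d turned [0.0197 0.0041 0.0002]
```

View pics/p3.png

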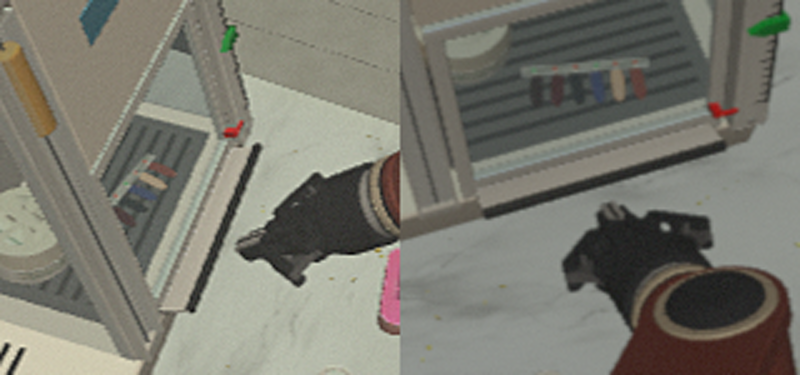

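Crop: the shut fingertips, at (250,245) in the side half and (610,208) in the top half, sit just in front of and below the middle of the lip edge. The sash is still shut and everything is clear. I'll ease up to contact.

```bash
python3 shift.py '[[0,0.008,0.004,0.003,0,0,0],[0,0.008,0,0,0,0,0],[0,0,0,0,0,0,0]]'|egrep 'pos|force'; for i in 1 2 3; do python3 shift.py '[[0,0.002,0,-0.001,0,0,0],[0,0,0,0,0,0,0]]' | egrep 'pos|force'; done
```

```text
tool_pos: [0.5722, -0.1829, 0.0671]
contact_force: [-0.4, 0.9, 0.4]
grasp_force: 0.0
tool_pos: [0.5721, -0.1824, 0.068]
contact_force: [-1.2, 0.1, 0.1]
grasp_force: 0.0
tool_pos: [0.5723, -0.182, 0.0694]
contact_force: [-1.7, -0.9, -1.7]
grasp_force: 0.8
tool_pos: [0.573, -0.1819, 0.0716]
contact_force: [-4.1, -1.7, 0.0]
grasp_force: 1.7
```

```bash
for i in 1 2; do python3 shift.py '[[0,0.0052,0,-0.003,0,0,0],[0,0.0052,0,-0.003,0,0,0],[0,0.0052,0,-0.003,0,0,0],[0,0.0052,0,-0.003,0,0,0]]' | egrep 'pos|force'; done
python3 - <<'E'
from h import *
need([-.1507,0,.0681],45)
import cv2
a=manip.grab_frame("side")[100:250,230:390];b=manip.grab_frame("top")[90:240,270:430]
cv2.imwrite("pics/p4.png",cv2.cvtColor(cv2.resize(np.hstack([a,b]),None,fx=2.5,fy=2.5,interpolation=cv2.INTER_CUBIC),cv2.COLOR_RGB2BGR))
E
```

```text
tool_pos: [0.5793, -0.181, 0.0955]
contact_force: [-5.1, -1.2, -1.4]
grasp_force: 2.2
tool_pos: [0.5856, -0.1802, 0.1189]
contact_force: [-4.3, -1.7, -1.8]
grasp_force: 2.1
t 8.975 local [-0.1369 -0.0022  0.1189] F [-4.3 -1.7 -1.8] w 0.0
rotvec [ 0.    -0.006  0.011] d now [-0.0458 -0.0027  0.0259] d turned [-0.0457 -0.0022  0.0262]
```

View pics/p4.png

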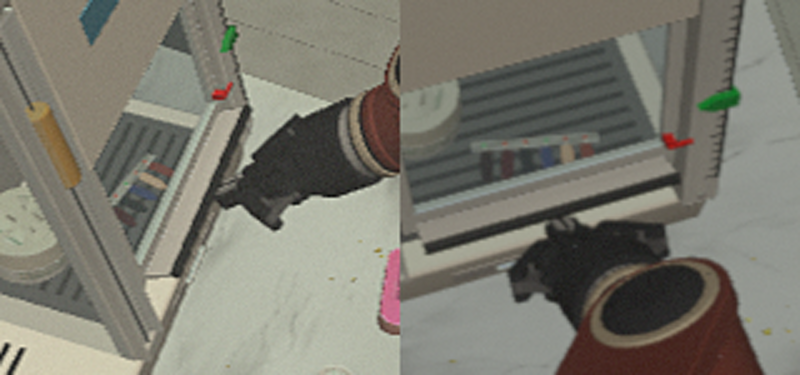

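The sash is rising: the pointer tip is at about (692,141) in the top half, against the marker at (700,104). I'll measure both tips by colour.

```bash
cat > meas.py <<'E'
from h import *
import cv2,sys
def tips(im,n):
    f=im.astype(int);o=[]
    for ch,sg,p in((0,-1,[.6107,-.3016,.0961]),(1,1,[.6359,-.3006,.1867])):
        oth=f[...,[c for c in range(3) if c!=ch]].max(2);m=((f[...,ch]-oth)>45)
        m[:, :300]=0; m[180:]=0; m[:,420:]=0
        k,lab,st,_=cv2.connectedComponentsWithStats(m.astype(np.uint8))
        best=[i for i in range(1,k) if np.hypot(*(_[i]-proj(n,p)[0]))<45];i=max(best,key=lambda i:st[i,4])
        v,u=np.nonzero(lab==i);pt=np.c_[u,v]
        d=np.diff(proj(n,[p,np.array(p)+YW.apply([0,.01*sg,0])]),axis=0)[0];d/=np.hypot(*d)
        a=pt@d;o.append((pt[a>a.max()-2].mean(0).round(1),pt.mean(0).round(1),len(pt)))
    return o
def run(F):
    r={n:tips(F[n],n) for n in F};print(r)
    w=[YW.inv().apply(tri({n:r[n][i][0] for n in r})-[*Q[:2],0]) for i in(0,1)]
    print("ptr",w[0].round(4),"mark",w[1].round(4),"gap",((w[1]-w[0])@up).round(4))
    # per-camera: shift s along slope from the pointer that best lines up with the marker, using own tip rows
    for n in r:
        l=lambda P:proj(n,YW.apply(P)+[*Q[:2],0])[0]
        P=np.array([-.127,-.127,.0961])
        s=[least_squares(lambda x:l(P+up*x[0]+np.array([0,x[1],0]))-r[n][i][0],[.05,0]).x for i in(0,1)]
        print(n,np.round(s,4).tolist(),"gap",round(s[1][0]-s[0][0],4))
if __name__=="__main__":
    print("before");run({n:cv2.imread(f"pics/{n}0.png")[...,::-1] for n in C})
    print("now");run({n:manip.grab_frame(n) for n in C});print(manip.state()["tool_pos"])
E
python3 meas.py
```

```text
before
{'side': [(array([325.8, 149. ]), array([322.9, 151.8]), 27), (array([319.2, 119.6]), array([320.8, 115.4]), 32)], 'top': [(array([383.2, 163.4]), array([377.9, 163.7]), 38), (array([390.7, 132.1]), array([397.5, 129.4]), 65)]}
ptr [-0.1238 -0.122   0.0992] mark [-0.101  -0.131   0.1855] gap 0.0892
side [[0.0067, 0.0086], [0.0958, -0.0004]] gap 0.0892
top [[0.0075, 0.0063], [0.0954, -0.0029]] gap 0.0879
now
{'side': [(array([321.5, 132.5]), array([318.4, 135.8]), 30), (array([319.2, 119.6]), array([320.7, 115.2]), 32)], 'top': [(array([385.8, 145.8]), array([379.7, 146.1]), 48), (array([390.2, 132.2]), array([397.6, 129.8]), 80)]}
ptr [-0.1105 -0.1232  0.1522] mark [-0.1015 -0.1294  0.1869] gap 0.0358
side [[0.0607, 0.0065], [0.0958, -0.0004]] gap 0.0351
top [[0.0601, 0.0046], [0.0955, -0.0018]] gap 0.0354
[ 0.58629574 -0.18027595  0.11970279]
```

```bash
python3 shift.py '[[0,0.0052,0,-0.003,0,0,0],[0,0.0052,0,-0.003,0,0,0],[0,0.0052,0,-0.003,0,0,0],[0,0.0052,0,-0.003,0,0,0],[0,0.0026,0,-0.0015,0,0,0]]' | egrep 'pos|force'; python3 shift.py '[[0,0,0,0,0,0,0]]' | egrep 'pos|force'
sed -i 's/    print("before").*//; s/if __name__.*/if 1:/' meas.py
sed -i '/^    v,u=/!b' meas.py
python3 - <<'E'
from meas import *
b=manip.grab_frame("top")[100:180,340:430];a=manip.grab_frame("side")[90:170,280:370]
cv2.imwrite("pics/p5.png",cv2.cvtColor(cv2.resize(np.hstack([a,b]),None,fx=4.4,fy=4.4,interpolation=cv2.INTER_CUBIC),cv2.COLOR_RGB2BGR))
E
```

```text
tool_pos: [0.5924, -0.1789, 0.1452]
contact_force: [-1.5, -0.4, -2.4]
grasp_force: 1.0
tool_pos: [0.5926, -0.1791, 0.1454]
contact_force: [-0.3, 0.3, -0.4]
grasp_force: 0.2
now
{'side': [(array([319.2, 124.6]), array([316.1, 127.7]), 33), (array([319.2, 119.6]), array([320.7, 115.2]), 32)], 'top': [(array([386.2, 136.7]), array([380.5, 137. ]), 46), (array([390.2, 132.2]), array([397.5, 129.8]), 82)]}
ptr [-0.1042 -0.1216  0.1782] mark [-0.1015 -0.1294  0.1869] gap 0.0091
side [[0.0861, 0.0067], [0.0958, -0.0004]] gap 0.0097
top [[0.0861, 0.0058], [0.0955, -0.0018]] gap 0.0094
[ 0.59265012 -0.17929487  0.14530948]
```

View pics/p5.png

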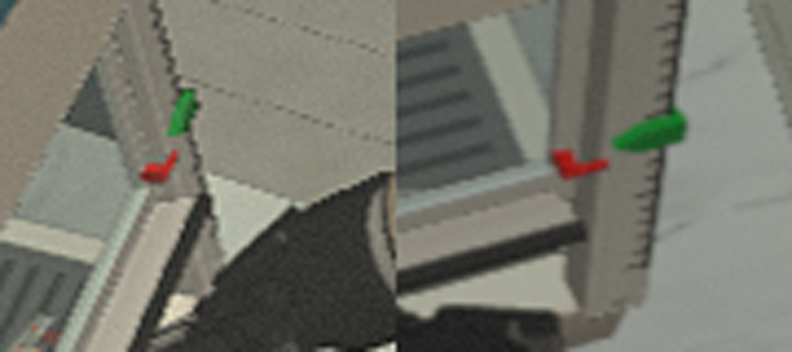

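Enlarged crop: the pointer tip at (608,165) is still below the marker tip at (613,147) in the top half, about 10 mm along the slope. I'll push up the last bit.

```bash
python3 shift.py '[[0,0.0045,0,-0.0026,0,0,0],[0,0.0045,0,-0.0026,0,0,0],[0,0,0,0,0,0,0],[0,0,0,0,0,0,0]]' | egrep 'pos|force'; python3 meas.py
```

```text
tool_pos: [0.5951, -0.1787, 0.1552]
contact_force: [-0.8, -0.1, -0.5]
grasp_force: 0.2
now
{'side': [(array([318.2, 121.6]), array([314.9, 124.7]), 34), (array([319.2, 119.6]), array([320.9, 115.2]), 34)], 'top': [(array([387., 133.]), array([380.7, 133.2]), 49), (array([390.2, 132.2]), array([397.5, 129.8]), 84)]}
ptr [-0.1009 -0.1232  0.1857] mark [-0.1015 -0.1294  0.1869] gap 0.001
side [[0.096, 0.0074], [0.0958, -0.0004]] gap -0.0002
top [[0.0958, 0.0049], [0.0955, -0.0018]] gap -0.0002
[ 0.59513724 -0.17875663  0.15516069]
```

```bash
python3 shift.py '[[0,0,0,0,0,0,0],[0,-0.006,0,0,0,0,0],[0,-0.018,0,0,0,0,0],[0,0,0,-0.04,0,0,0],[0,0,0,-0.05,0,0,0]]' | egrep 'pos|force'; python3 shift.py '[[0,0,0,-0.03,0,0,0],[0,0,0,0,0,0,0],[0,0,0,0,0,0,0]]' | egrep 'pos|force|time'; python3 meas.py
python3 - <<'E'
from h import *
import cv2
cv2.imwrite("pics/p6.png",cv2.cvtColor(manip.grab_frame("side"),cv2.COLOR_RGB2BGR))
E
```

```text
tool_pos: [0.5133, -0.1881, 0.1996]
contact_force: [0.3, -0.2, 0.5]
grasp_force: 0.0
time: 11.72
tool_pos: [0.4933, -0.1912, 0.2208]
contact_force: [0.3, -1.3, -0.1]
grasp_force: 0.0
now
{'side': [(array([318.2, 121.6]), array([314.9, 124.7]), 34), (array([319.2, 119.6]), array([320.6, 115.3]), 31)], 'top': [(array([387., 133.]), array([380.7, 133.2]), 49), (array([390.2, 132.2]), array([397.6, 129.8]), 81)]}
ptr [-0.1009 -0.1232  0.1857] mark [-0.1015 -0.1294  0.1869] gap 0.001
side [[0.096, 0.0074], [0.0958, -0.0004]] gap -0.0002
top [[0.0958, 0.0049], [0.0955, -0.0018]] gap -0.0002
[ 0.49336278 -0.19071003  0.22007697]
```

View pics/p6.png

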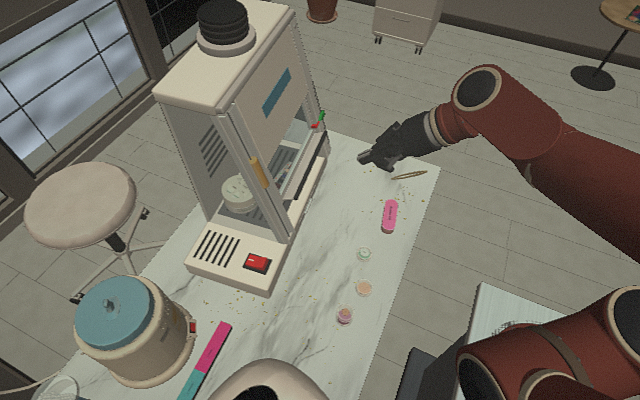

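The picture shows the gripper clear at (385,150), the sash holding with its pointer beside the marker at (318,122), and the switch on at (257,262). Everything else is where it was.

```bash
python3 -c "
from plant import manip
print(manip.job_done())"
```

```text
the job is handed in; nothing more can be done
None
```

The job is handed in: the fan was switched on first, then the sash was raised until its pointer measured about 1 mm from level with the green marker, and the arm finished clear of the cabinet; the judge returned no verdict.

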